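# Snap the tote shut and scan its label

## Task

Finish this order: press the front edge of the blue tote's lid down until the lid is fully shut, then draw the yellow gun scanner up out of its charging stand and aim it at the bar-code label on the lid, the beam on the middle of the label from about 15 cm away, with the nose tipped down at about 45 degrees or steeper. Finish holding it there, still, the whole scanner raised above the lid and touching neither tote nor stand; the tote must stay shut and everything else on the bench must stay where it is.

Things in the scene. Friction and masses are not known exactly. Their poses are not given: they have to be found in the camera images.
- tote: Blue plastic tote, 200 (x) x 300 (y) x 120 mm high, wall 4 mm, with a hinged lid, standing fixed on the bench. Origin: centre of its underside; z up; -x is its front (clip) side. The lid's underside is hinged at x = 100, z = 120 mm; the lid is 204 x 306 x 12 mm: shut, its top lies flat at z = 132 mm.
- tote_lid (a joint): Angle of the tote's lid, rad: 0 is fully shut, positive is open (front edge raised by about 0.2 m x angle). It starts a little open, 0.07 to 0.15 rad. The snap clips hold it stiffly: it stays where it is left and moves when its front edge is pressed down with about 7 N; at 0 it meets a hard stop.
- lid_press (a point): Point on top of the lid in the middle of its front edge, 15 mm inside the edge; it moves with the lid. With the lid shut it lies at (-85, 0, 132) mm in the tote's frame.
- lid_label (a point): Middle of the white bar-code label stuck flat on top of the lid (75 mm along the tote's x, 100 mm along its y). With the lid shut it lies at (-5, 0, 132) mm in the tote's frame.
- stand: Black charging stand of the scanner, fixed on the bench, origin at the underside below the centre of its socket. Foot plate 125 x 90 x 16 mm; on it an upright square socket, outside 56 x 50 mm, its rim 56 mm above the bench, its hole 40 x 34 mm and 40 mm deep, open upwards. x points the way the scanner's nose faces at the start.
- scanner: Cordless gun scanner, yellow head, black handle, about 0.2 kg, standing loosely in the stand. Origin: centre of its handle's foot, 16 mm above the bench at first. z up the handle, x out of the nose along the beam. Handle 36 (x) x 30 (y) mm, z 0 to 97 mm, its lowest 40 mm in the socket; head x -41 to 67, z 97 to 143 mm, 56 mm wide (y; rubber nose 60, rear bumper 58).
- scanner_grip (a point): Middle of the scanner's head, at (8, 0, 120) mm in the scanner's frame: the head can be pinched here across its 56 mm flat sides. Axes as the scanner's.
- scanner_window (a point): Centre of the dark red reading window on the nose, at (67, 0, 120) mm in the scanner's frame. Axes as the scanner's: the beam leaves from here along +x.
- tape_roll: Bystander: roll of brown parcel tape lying flat, 100 mm across, 48 mm high, ahead of the stand. Origin: centre of its underside.
- knife: Bystander: orange box knife lying on the bench, 143 x 26 x 20 mm, behind the stand (on the robot's side). Origin: underside, near its middle.
- jar: Bystander: amber glass jar with black cap, 60 mm across, 105 mm high, behind the tote. Origin: centre of its underside.
- carton_blue: Bystander: blue retail carton, 60 x 60 x 105 mm high. Origin: centre of its underside.
- carton_purple: Bystander: purple retail carton, 95 x 60 x 80 mm high. Origin: centre of its underside.
- carton_green: Bystander: green retail carton, 70 x 55 x 120 mm high. Origin: centre of its underside.

How it is judged:
On the way, in this order (a step that is already met when the one before it is completed fails the run):
1. the tote's lid is pressed fully shut, with the scanner still in its stand (value of joint tote_lid below 0.015 rad and distance of scanner from where it was at the start of the episode below 0.02 m), for 0.2 s.
2. the scanner is drawn up out of its stand, in the gripper (z of scanner in the frame of stand above 0.062 m and contact force between scanner and stand below 0.2 N and contact force between the fingers and scanner above 1 N), for 0.2 s.
At the end, for the whole second after the job is handed in: Lid within 0.02 rad of shut; scanner gripped, still, touching neither tote nor stand, handle foot and window over 135 mm high; beam at least 35 degrees below level, passing within 25 mm (scanner y and z) of the label's middle, 80 to 230 mm ahead of the window (value of joint tote_lid below 0.02 rad and contact force between the fingers and scanner above 1 N and contact force between scanner and tote below 0.2 N and contact force between scanner and stand below 0.2 N and height (world z) of each of scanner, scanner_window above 0.135 m and angle between scanner's own x axis and vertical above 2.18 rad and x of lid_label in the frame of scanner_window between 0.08 and 0.23 m and y of lid_label in the frame of scanner_window between -0.025 and 0.025 m and z of lid_label in the frame of scanner_window between -0.025 and 0.025 m and linear speed of scanner below 0.03 m/s and angular speed of scanner below 0.15 rad/s); the arm keeps its last pose, push and grip.
It fails at once if a bystander on the bench is shoved (more than 30 mm) or knocked over (distance of any of tape_roll, knife, jar, carton_blue, carton_purple, carton_green from where it was at the start of the episode above 0.03 m or angle between any of jar, carton_blue, carton_purple, carton_green's own z axis and vertical above 0.5 rad).
It also fails if it takes over 56 s, if anything falls off the work surface, if the arm or the gripper's body presses on something with over 40 N, if the wrist force passes 120 N, or if a joint passes its speed limit or range.

## Robot

A 6-joint arm with a two-finger parallel gripper is mounted at the origin on the work surface. World frame = base frame: x ahead of the robot, y to its left, z up, the work surface at z = 0. Lengths are in m, angles in rad, forces in N, time in s.
With the tool pointing down it reaches from about 0.3 to 0.75 m from the base axis. Payload 8.5 kg.
Tool frame: the origin (TCP) lies at the centre of the arm's flange, where the gripper is bolted on; the fingertips stand 166 mm ahead of it and the grasp point (between the pads) lies 147 mm ahead of it; z points along the fingers, y is the direction in which the jaws open and shut (so a half turn about z gives the same grasp; the last joint's range is limited). The gripper opens to 88 mm and grips with 3 to 60 N. Pads are 18 mm wide; open, the fingers measure 123 mm over their backs; the gripper's body (75 mm by 187 mm) begins 45 mm behind the grasp point.
Start: joints at [1.062, 0.381, 1.297, -0, 1.464, -0.215], TCP at [0.159, 0.526, 0.405] pointing down, gripper open.
Joint ranges: [-3.11, 3.11], [-0.89, 2.33], [0.22, 2.48], [-1.42, 4.56], [0.17, 2.85], [-2.88, 2.88]. Speed limits (rad/s): [2.39, 2.39, 3.14, 3.14, 3.14, 3.14].

## Interface

Orientations are given as a unit quaternion [x, y, z, w].
In Python, from bench import manip gives the robot as it stands.
- The arm moves only by the shell command python3 -m jog 'ROWS' [FORCE]. ROWS is JSON, a list of rows, each a list of 7 numbers: the shift along the tool's x, y, z in mm, then the turn, a rotation vector about the tool's x, y, z in rad, then the finger opening in mm, from 0 to 88.1. A call has 1 to 12 rows; each row is the pose to reach, as a shift and turn from the pose measured when the call began, along the tool's axes at that moment; what a row does not reach only later rows make up. A row lasts 1/10 s, in which the tool goes at most 50 mm and 8.59 degrees, less where a joint would pass 70% of its speed; a pose out of reach is approached as far as the arm can. A call with a gripper value outside its range is refused whole. The fingers move at their own pace and stop on an object; FORCE is the grip in N (left out, the last holds). Time passes only in rows, so rows that repeat a pose let the fingers close. It gives the time, the measured TCP pose, the force and the opening at its end, in the units of the state.
- manip.sense(): the state, without advancing time (a new reading comes with each control period).
- manip.camera(name): name is "scene" or "side" or "wrist"; returns a dict with "color" (420x560x3 uint8, red, green, blue), "fx", "fy", "cx", "cy" (pixels), "xyz" and "attitude" of the camera in the world; the wrist camera has in their place "T_tool_cam" (4x4, takes a point from camera to tool coordinates, whose origin is the TCP and whose axes are the flange's). Camera axes: x right, y down, z forward; pixel columns grow to the right and rows downward; lengths in m; the calibration is good to about 2 mm. A picture is of the moment at which its call begins: read the wrist's pose just before it. There is no depth.
- manip.sign_off(): hands the job in, once; it reports no verdict.
The state is a dict: "clock": time; "joint_pos": joint angles; "qd": joint speeds; "joint_torque": joint torques, N m; "eef_pos": TCP position; "orientation": TCP orientation; "ft_force": force on the tool from outside, world axes, zero at the start; "moment": the same for the moment, N m; "grip_width": finger opening in m.
Only numpy, scipy, OpenCV 4.12 (cv2) and the standard library are available. Lean on these libraries where they do the work, as an engineer would, in place of code of your own. Each camera call takes 0.05 s, during which the arm holds its last target. There are 200 camera calls.

## Working session

There is one attempt and no reset: what is moved stays moved. The work goes in short steps, Python scripts to look and compute and a shell command to move; the robot and the scene stay as the last step left them, time stands still between calls to the robot, and variables do not carry over. Pictures are saved under pics/ and viewed, about 8 in all and at most 12, crops included, and the job is handed in when it is done.

```bash
mkdir -p pics; ls
cat > h.py <<'E'
import numpy as np, cv2
from bench import manip
from scipy.spatial.transform import Rotation as R
def cam(n):
    s=manip.sense(); c=manip.camera(n)
    if n=="wrist":
        T=np.eye(4);T[:3,:3]=R.from_quat(s["orientation"]).as_matrix();T[:3,3]=s["eef_pos"]
        T=T@np.array(c["T_tool_cam"])
    else:
        T=np.eye(4);a=np.array(c["attitude"]);T[:3,:3]=R.from_quat(a).as_matrix() if a.size==4 else a;T[:3,3]=c["xyz"]
    c["T"]=T;return c
def ray(c,u,v):
    d=c["T"][:3,:3]@np.array([(u-c["cx"])/c["fx"],(v-c["cy"])/c["fy"],1]);return c["T"][:3,3],d/np.linalg.norm(d)
def onz(c,u,v,z):
    o,d=ray(c,u,v);return o+d*(z-o[2])/d[2]
def two(r1,r2):
    (a,d),(b,e)=r1,r2;t=np.linalg.lstsq(np.c_[d,-e],b-a,rcond=None)[0];p,q=a+d*t[0],b+e*t[1];return (p+q)/2,np.linalg.norm(p-q)
def proj(c,p):
    q=c["T"][:3,:3].T@(np.array(p)-c["T"][:3,3]);return np.array([c["fx"]*q[0]/q[2]+c["cx"],c["fy"]*q[1]/q[2]+c["cy"]])
def save(c,n): cv2.imwrite(n,c["color"][:,:,::-1])
E
python3 - <<'E'
from h import *
import pickle
print(manip.sense())
for n in ("scene","side","wrist"):
    c=cam(n);save(c,f"pics/{n}0.png");pickle.dump(c,open(f"{n}0.pkl","wb"));print(n,c["T"].round(3).tolist(),c["fx"],c["cx"],c["cy"])
E
```

```text
pics
{'clock': 0.0, 'joint_pos': array([ 1.06172073e+00,  3.81207708e-01,  1.29826344e+00,  8.98421446e-06,
        1.46364652e+00, -2.15289673e-01]), 'qd': array([ 0.001019  ,  0.0007101 , -0.00110971, -0.00024964,  0.00197745,
        0.00019942]), 'joint_torque': array([-9.00523246e-04, -4.37922871e+01, -2.24558473e+01,  7.12677673e-02,
        3.52048804e-02, -1.05101283e-04]), 'eef_pos': array([0.15924073, 0.52639449, 0.40413041]), 'orientation': array([ 1.46365702e-01,  9.89230256e-01, -7.11457736e-04, -2.74344844e-04]), 'ft_force': array([-0.65532308, -0.63868298, -0.05826115]), 'moment': array([ 0.02601124, -0.02238925,  0.03123443]), 'grip_width': 0.08800136873249714}
scene [[0.341, 0.559, -0.756, 1.558], [0.94, -0.208, 0.27, -0.251], [-0.007, -0.803, -0.596, 0.859], [0.0, 0.0, 0.0, 1.0]] 482.40811762292935 276.631038142888 218.0351050947047
side [[0.998, -0.044, 0.033, 0.53], [-0.05, -0.477, 0.877, -1.17], [-0.023, -0.878, -0.478, 0.829], [0.0, 0.0, 0.0, 1.0]] 516.6617328734669 276.8901408049745 200.98704702233928
wrist [[0.289, 0.907, 0.306, 0.081], [0.957, -0.274, -0.093, 0.55], [-0.001, 0.319, -0.948, 0.384], [0.0, 0.0, 0.0, 1.0]] 300.38952798361356 279.42462241043756 210.04227819401973
```

View pics/scene0.png

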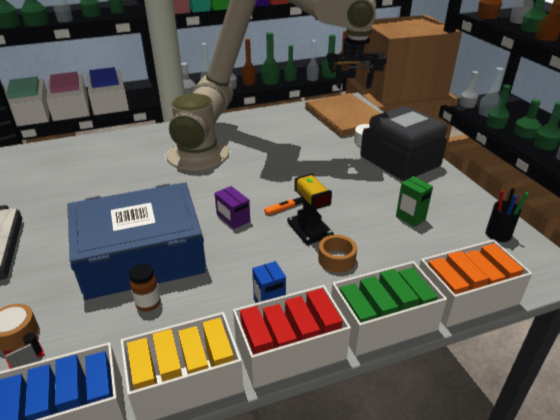

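View pics/side0.png

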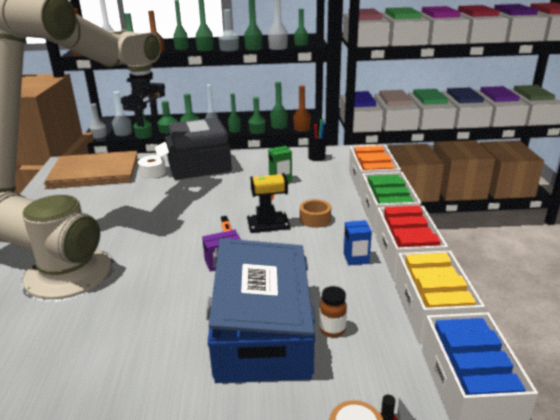

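The scene view shows the tote at lower left with its label near (132,216), and the scanner head near (313,190). In the side view the label is near (259,280) and the yellow head near (269,185). Next I triangulate both.

```bash
cat > m.py <<'E'
from h import *
import pickle
def blob(c,lo,hi,box):
    h=cv2.cvtColor(c["color"],cv2.COLOR_RGB2HSV);m=cv2.inRange(h,np.array(lo),np.array(hi))
    k=np.zeros_like(m);x0,y0,x1,y1=box;k[y0:y1,x0:x1]=m[y0:y1,x0:x1]
    k=cv2.morphologyEx(k,cv2.MORPH_CLOSE,np.ones((9,9)))
    return max(cv2.findContours(k,0,1)[0],key=cv2.contourArea)
def quad(ct):
    return cv2.boxPoints(cv2.minAreaRect(ct)) if False else cv2.approxPolyDP(cv2.convexHull(ct),0.06*cv2.arcLength(ct,True),True)[:,0].astype(float)
if __name__=="__main__":
    S,D=[pickle.load(open(f"{n}0.pkl","rb")) for n in("scene","side")]
    a=quad(blob(S,(0,0,150),(180,70,255),(100,195,165,240)));b=quad(blob(D,(0,0,150),(180,70,255),(235,255,285,305)))
    print(a.tolist(),b.tolist())
    P=[]
    for u in a:
        best=min((two(ray(S,*u),ray(D,*v)) for v in b),key=lambda t:t[1]);P.append(best[0]);print(best[0].round(4),best[1].round(4))
    print("label",np.mean(P,0))
    a=blob(S,(18,120,80),(35,255,255),(280,170,340,215));b=blob(D,(18,120,80),(35,255,255),(240,165,300,205))
    f=lambda t:cv2.minAreaRect(t)
    print(f(a),f(b));p=two(ray(S,*f(a)[0]),ray(D,*f(b)[0]));print("head",p)
    print(cv2.boundingRect(a),cv2.boundingRect(b))
    print("stand side plane", [onz(D,u,v,.016).round(3) for u,v in((248,229),(290,228))],"scene",[onz(S,u,v,.016).round(3) for u,v in((289,225),(312,238),(331,231))])
E
python3 m.py
python3 - <<'E'
import cv2,numpy as np
a=cv2.imread('pics/scene0.png')[160:260,190:350];b=cv2.imread('pics/side0.png')[160:260,190:350]
cv2.imwrite('pics/crop.png',np.vstack([cv2.resize(i,(480,300),interpolation=cv2.INTER_CUBIC) for i in(a,b)]))
E
```

```text
[[150.0, 202.0], [153.0, 223.0], [113.0, 230.0], [111.0, 209.0]] [[242.0, 264.0], [275.0, 265.0], [278.0, 294.0], [242.0, 293.0]]
[ 0.4832 -0.2143  0.1515] 0.0024
[ 0.5591 -0.2178  0.1429] 0.0051
[ 0.5587 -0.3149  0.1425] 0.0027
[ 0.5565 -0.3052  0.2055] 0.0052
label [ 0.53936866 -0.26304246  0.16057459]
((310.0137939453125, 186.26553344726562), (28.15241813659668, 21.591825485229492), 48.36646270751953) ((268.67999267578125, 183.75999450683594), (18.10193634033203, 31.678386688232422), 81.8698959350586)
head (array([0.55658571, 0.20164036, 0.14536473]), np.float64(0.010175471071996399))
(297, 175, 31, 27) (252, 174, 33, 20)
stand side plane [array([0.491, 0.153, 0.016]), array([0.617, 0.148, 0.016])] scene [array([0.533, 0.152, 0.016]), array([0.611, 0.191, 0.016]), array([0.601, 0.253, 0.016])]
```

View pics/crop.png

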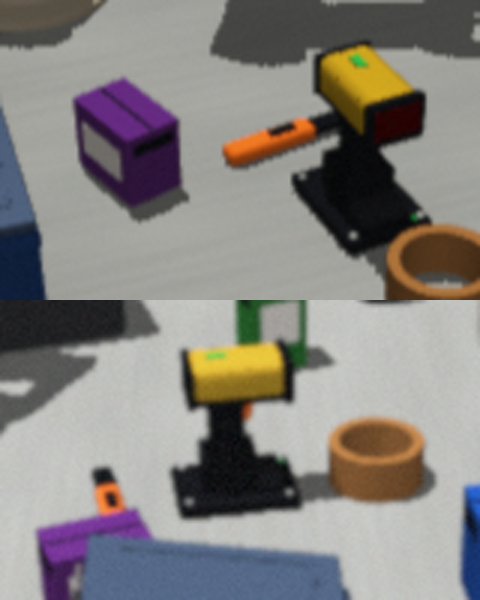

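The crops show the stand's foot corners and the socket, with the nose facing about +x. Label centre comes out near (0.521,-0.264,0.147), with the lid tilted about 0.11 rad. I'll view the scanner from the wrist on the way to the tote.

```bash
python3 -m jog '[[-372,-228,0,0,0,-0.294,0],[-372,-228,0,0,0,-0.294,0],[-372,-228,0,0,0,-0.294,0],[-372,-228,0,0,0,-0.294,0],[-372,-228,0,0,0,-0.294,0],[-372,-228,0,0,0,-0.294,0],[-372,-228,0,0,0,-0.294,0],[-372,-228,0,0,0,-0.294,0],[-372,-228,0,0,0,-0.294,0],[-372,-228,0,0,0,-0.294,0],[-372,-228,0,0,0,-0.294,0],[-372,-228,0,0,0,-0.294,0]]'
python3 - <<'E'
from h import *
import pickle
c=cam("wrist");save(c,"pics/w1.png");pickle.dump(c,open("w1.pkl","wb"));print(c["T"].round(3).tolist())
E
```

```text
clock: 1.35
eef_pos: [0.4486, 0.2012, 0.4044]
orientation: [-0.001, 1.0, -0.0, -0.001]
ft_force: [-0.5, 0.6, -0.5]
grip_width: 0.0008
[[-0.002, 0.948, 0.319, 0.367], [1.0, 0.002, 0.0, 0.201], [-0.001, 0.319, -0.948, 0.384], [0.0, 0.0, 0.0, 1.0]]
```

View pics/w1.png

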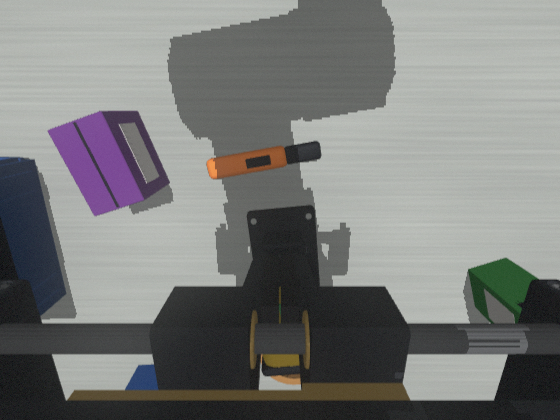

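The wrist view shows the stand's rear foot edge from (249,212) to (312,207), with the gripper hiding the head. I'll go to the lid and press first, then look at the head from further back.

```bash
python3 - <<'E'
from h import *
import pickle
c=pickle.load(open("w1.pkl","rb"));a,b=onz(c,249,212,.016),onz(c,312,207,.016);print(a,b,np.linalg.norm(a-b),np.degrees(np.arctan2(-(b-a)[0],(b-a)[1])))
E
python3 -m jog '[[5,-463,0,0,0,0,0],[5,-463,0,0,0,0,0],[5,-463,0,0,0,0,0],[5,-463,0,0,0,0,0],[5,-463,0,0,0,0,0],[5,-463,0,0,0,0,0],[5,-463,0,0,0,0,0],[5,-463,0,0,0,0,0],[5,-463,0,0,0,0,0],[5,-463,0,0,0,0,0],[5,-463,0,0,0,0,0],[5,-463,0,0,0,0,0]]'
python3 - <<'E'
from h import *
import pickle
c=cam("wrist");save(c,"pics/w2.png");pickle.dump(c,open("w2.pkl","wb"))
E
```

```text
[0.49365561 0.16137524 0.016     ] [0.48666844 0.24276732 0.016     ] 0.08169144549323876 4.906579736130804
clock: 2.6
eef_pos: [0.4446, -0.2599, 0.4049]
orientation: [-0.002, 1.0, -0.0, -0.0]
ft_force: [0.4, 0.3, -0.2]
grip_width: 0.0005
```

View pics/w2.png

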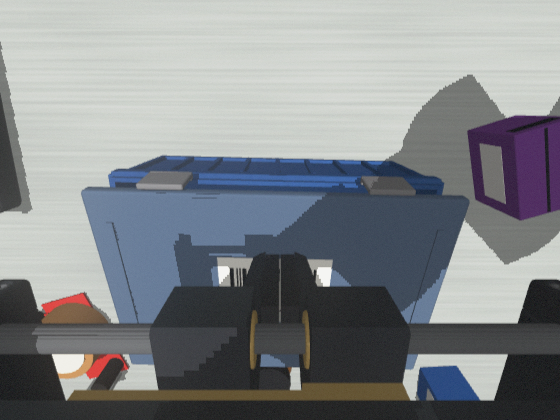

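The wrist view shows the lid's front edge running from (84,190) to (466,198), with the rear of the tote at the bottom. I'll cast it onto z≈0.155.

Run:
```python
from h import *
import pickle
c=pickle.load(open("w2.pkl","rb"))
for z in(.15,.155,.16):
    a,b=onz(c,84,190,z),onz(c,466,198,z);print(z,a,b,(a+b)/2,np.linalg.norm(a-b),np.degrees(np.arctan2(-(b-a)[0],(b-a)[1])))
```

```text
0.15 [ 0.42567222 -0.41767365  0.15      ] [ 0.43108924 -0.10835716  0.15      ] [ 0.42838073 -0.26301541  0.15      ] 0.3093639260909246 -1.0033098174910084
0.155 [ 0.42433907 -0.41432374  0.155     ] [ 0.42964067 -0.11159747  0.155     ] [ 0.42698987 -0.2629606   0.155     ] 0.3027726881207744 -1.003309817491014
0.16 [ 0.42300592 -0.41097382  0.16      ] [ 0.42819211 -0.11483778  0.16      ] [ 0.42559901 -0.2629058   0.16      ] 0.29618145015062414 -1.00330981749102
```

```bash
python3 -m jog '[[0,-2,40,0,0,0,0],[0,-2,75,0,0,0,0],[0,-2,84,0,0,0,0],[0,-2,88,0,0,0,0],[0,-2,91,0,0,0,0],[0,-2,94,0,0,0,0],[0,-2,97,0,0,0,0],[0,-2,100,0,0,0,0],[0,-2,103,0,0,0,0],[0,-2,103,0,0,0,0]]'
```

```text
clock: 3.65
eef_pos: [0.4447, -0.2605, 0.3036]
orientation: [-0.003, 1.0, -0.001, -0.0]
ft_force: [-0.9, 0.2, 1.3]
grip_width: 0.0002
```

```bash
python3 -m jog '[[0,0,2,0,0,0,0],[0,0,4,0,0,0,0]]';python3 -m jog '[[0,0,1,0,0,0,0],[0,0,2,0,0,0,0],[0,0,2,0,0,0,0]]'
```

```text
clock: 3.85
eef_pos: [0.4449, -0.26, 0.3013]
orientation: [-0.004, 1.0, -0.002, 0.0]
ft_force: [-5.6, -1.4, 6.6]
grip_width: 0.0004
clock: 4.15
eef_pos: [0.4452, -0.2594, 0.3002]
orientation: [-0.004, 1.0, -0.002, 0.001]
ft_force: [-0.8, 1.8, 5.7]
grip_width: 0.0006
```

```bash
python3 -m jog '[[0,0,2,0,0,0,0],[0,0,4,0,0,0,0],[0,0,4,0,0,0,0]]';python3 -m jog '[[0,0,2,0,0,0,0],[0,0,4,0,0,0,0],[0,0,4,0,0,0,0]]'
```

```text
clock: 4.45
eef_pos: [0.4451, -0.2591, 0.2983]
orientation: [-0.004, 1.0, -0.003, 0.001]
ft_force: [-6.8, 2.2, 17.0]
grip_width: 0.0004
clock: 4.75
eef_pos: [0.4449, -0.2586, 0.2981]
orientation: [-0.005, 1.0, -0.005, 0.002]
ft_force: [-12.5, 5.5, 35.8]
grip_width: 0.0004
```

Force climbed to 36 N with no more travel, and the tip is at z=0.132, so the lid is on its hard stop. Retreating to look at the scanner head from above.

```bash
python3 -m jog '[[0,0,-45,0,0,0,0],[0,0,-90,0,0,0,0],[-50,80,-118,0,0,0,0],[-165,460,-118,0,0,0,88],[-165,460,-118,0,0,0,88],[-165,460,-118,0,0,0,88],[-165,460,-118,0,0,0,88],[-165,460,-118,0,0,0,88],[-165,460,-118,0,0,0,88],[-165,460,-118,0,0,0,88],[-165,460,-118,0,0,0,88],[-165,460,-118,0,0,0,88]]'; python3 -m jog '[[0,0,0,0,0,0,88],[0,0,0,0,0,0,88]]'
python3 - <<'E'
from h import *
import pickle
for n in("wrist","side"):
    c=cam(n);save(c,f"pics/{n}3.png");pickle.dump(c,open(n+"3.pkl","wb"))
E
```

```text
clock: 5.95
eef_pos: [0.6049, 0.2073, 0.4127]
orientation: [-0.006, 1.0, -0.004, 0.002]
ft_force: [0.0, -0.3, 0.6]
grip_width: 0.0704
clock: 6.15
eef_pos: [0.6046, 0.2086, 0.4124]
orientation: [-0.007, 1.0, -0.004, 0.002]
ft_force: [-0.6, 0.6, 0.2]
grip_width: 0.086
```

View pics/wrist3.png

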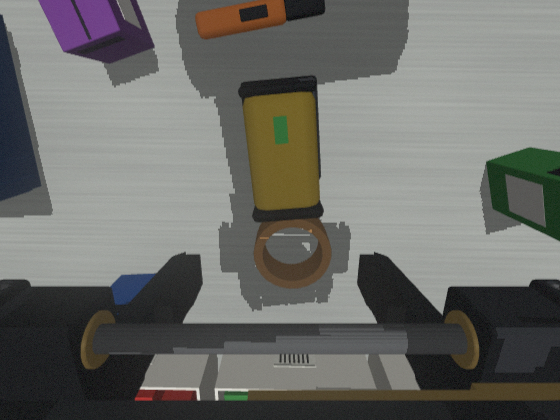

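View pics/side3.png

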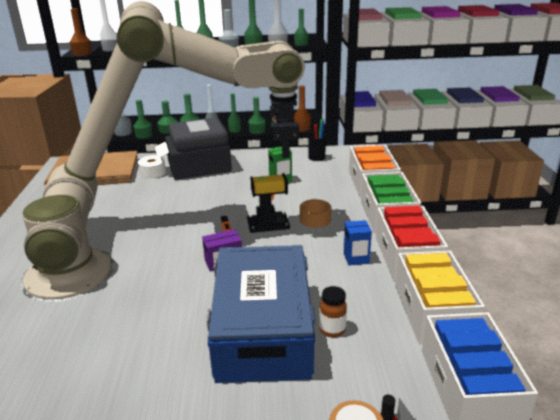

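The wrist view shows the whole head from above: rear bumper (241,87)-(316,79), nose (253,216)-(323,211). The side view shows the lid flat. I'll measure head pose and label.

```bash
cat > n.py <<'E'
from m import *
c=pickle.load(open("wrist3.pkl","rb"))
t=blob(c,(18,100,60),(35,255,255),(230,60,340,220));q=quad(t);print(q.tolist())
for z in(.159,):
    P=np.array([onz(c,u,v,z)[:2] for u,v in q]);print(P.round(4),P.mean(0))
    for u,v in((241,87),(316,79),(253,216),(323,211)):print(onz(c,u,v,z)[:2].round(4))
r=cv2.minAreaRect(np.array([onz(c,*p[0],.159)[:2]*1000 for p in t],np.float32));print(r)
s=manip.sense();print(s["eef_pos"],R.from_quat(s["orientation"]).as_matrix().round(4).tolist())
D=pickle.load(open("side3.pkl","rb"))
l=quad(blob(D,(0,0,150),(180,70,255),(235,255,285,310)));P=np.array([onz(D,u,v,.132)[:2] for u,v in l]);print(P.round(4),P.mean(0))
S=cam("scene");l=quad(blob(S,(0,0,150),(180,70,255),(95,195,170,245)));P=np.array([onz(S,u,v,.132)[:2] for u,v in l]);print(l.tolist(),P.round(4),P.mean(0))
E
python3 n.py
```

```text
[[311.0, 92.0], [318.0, 201.0], [259.0, 209.0], [244.0, 99.0]]
[[0.5124 0.2276]
 [0.5945 0.2373]
 [0.6022 0.1894]
 [0.5178 0.1791]] [0.55674248 0.20835747]
[0.5098 0.1772]
[0.5037 0.2308]
[0.6084 0.1844]
[0.603  0.2418]
((557.478271484375, 208.0084686279297), (88.29222106933594, 53.3428840637207), 5.806840419769287)
[0.60467586 0.20664616 0.41284576] [[-0.9999, -0.0109, 0.0042], [-0.011, 0.9999, -0.0087], [-0.0041, -0.0088, -1.0]]
[[ 0.5595 -0.222 ]
 [ 0.5547 -0.3199]
 [ 0.4774 -0.3139]
 [ 0.4827 -0.212 ]] [ 0.51859635 -0.26694271]
[[152.0, 209.0], [154.0, 225.0], [114.0, 233.0], [112.0, 215.0]] [[ 0.4859 -0.2123]
 [ 0.5569 -0.2176]
 [ 0.5552 -0.3139]
 [ 0.4767 -0.3123]] [ 0.51867803 -0.26403199]
```

```bash
cat > g.py <<'E'
from h import *
def rel(T,p):
    s=manip.sense();A=R.from_quat(s["orientation"]);return (A.inv().apply(np.array(p)-s["eef_pos"])*1000).round(1),(A.inv()*R.from_matrix(T)).as_rotvec().round(4)
def tool(yaw,tilt): # tool z leans 'tilt' rad towards azimuth yaw; tool y horizontal
    f=np.array([np.cos(yaw),np.sin(yaw),0]);z=np.sin(tilt)*f+[0,0,-np.cos(tilt)];y=np.cross([0,0,1],f);return np.c_[np.cross(y,z),y,z]
E
python3 - <<'E'
from g import *
T=tool(.11,.349);G=np.array([.552,.2075,.138]);p=G-.147*T[:,2]
print(p,rel(T,p-.1*T[:,2]),rel(T,p))
E
```

```text
[0.50203595 0.20198168 0.27613813] (array([136.9,  -6.3,  42.3]), array([-0.0263, -0.3449, -0.0972])) (array([103.3,  -2. , 136.4]), array([-0.0263, -0.3449, -0.0972]))
```

```bash
python3 -m jog '[[137,-6,42,-0.026,-0.345,-0.097,88],[137,-6,42,-0.026,-0.345,-0.097,88],[137,-6,42,-0.026,-0.345,-0.097,88],[137,-6,42,-0.026,-0.345,-0.097,88],[137,-6,42,-0.026,-0.345,-0.097,88],[137,-6,42,-0.026,-0.345,-0.097,88]]'
python3 - <<'E'
from g import *
import pickle
T=tool(.11,.349);G=np.array([.552,.2075,.138]);p=G-.147*T[:,2]
print(rel(T,p))
c=cam("wrist");save(c,"pics/w4.png");pickle.dump(c,open("w4.pkl","wb"))
print(proj(c,G), proj(c,G+[0,0,.021]))
E
```

```text
clock: 6.9
eef_pos: [0.4693, 0.198, 0.3718]
orientation: [-0.053, 0.983, 0.009, 0.175]
ft_force: [-0.1, 0.8, 0.6]
grip_width: 0.088
(array([  2. ,   0.5, 101.1]), array([-0.0007,  0.0029, -0.0015]))
[280.56885725 213.12233123] [280.65562305 230.97708417]
```

View pics/w4.png

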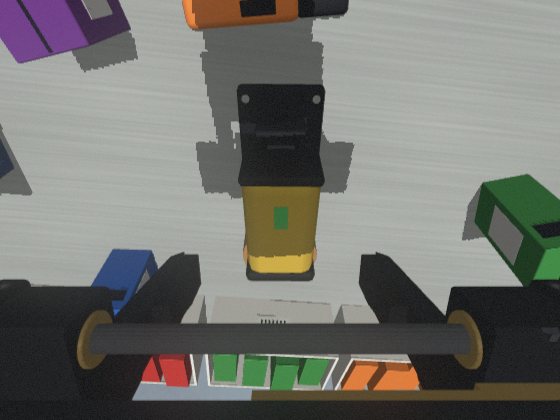

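The head sits squarely between the fingers, centred on column 281, spanning rows 185-275. The predicted grip point is at (281,231), so I'll advance and close.

```bash
python3 -m jog '[[2,0,30,0,0,0,88],[2,0,60,0,0,0,88],[2,0,85,0,0,0,88],[2,0,101,0,0,0,88],[2,0,101,0,0,0,88],[2,0,101,0,0,0,88]]'; python3 -m jog '[[0,0,0,0,0,0,50],[0,0,0,0,0,0,50],[0,0,0,0,0,0,50],[0,0,0,0,0,0,50],[0,0,0,0,0,0,50],[0,0,0,0,0,0,50],[0,0,0,0,0,0,50]]' 45
python3 - <<'E'
from g import *
s=manip.sense();A=R.from_quat(s["orientation"]);print(s["eef_pos"]+A.apply([0,0,.147]),"up",A.inv().apply([0,0,1]).round(3))
E
```

```text
clock: 7.55
eef_pos: [0.5034, 0.2015, 0.2764]
orientation: [-0.053, 0.983, 0.009, 0.175]
ft_force: [-0.7, 0.1, 0.2]
grip_width: 0.0878
clock: 8.25
eef_pos: [0.5034, 0.2016, 0.2768]
orientation: [-0.053, 0.983, 0.01, 0.175]
ft_force: [-0.9, 0.9, 4.1]
grip_width: 0.056
[0.55395192 0.20710031 0.13887369] up [-0.346  0.    -0.938]
```

```bash
python3 -m jog '[[-3,0,-9,0,0,0,40],[-7,0,-19,0,0,0,40],[-10,0,-28,0,0,0,40],[-14,0,-38,0,0,0,40],[-19,0,-52,0,0,0,40],[-24,0,-66,0,0,0,40],[-31,0,-84,0,0,0,40],[-38,0,-103,0,0,0,40],[-45,0,-122,0,0,0,40],[-52,0,-141,0,0,0,40],[-52,0,-141,0,0,0,40],[-52,0,-141,0,0,0,40]]' 45
python3 - <<'E'
from g import *
c=cam("side");d=cam("wrist");cv2.imwrite("pics/l5.png",np.hstack([cv2.resize(c["color"][90:300,180:400],(400,382)),cv2.resize(d["color"],(400,300))[:, :] if 0 else np.vstack([cv2.resize(d["color"],(400,300)),np.zeros((82,400,3),np.uint8)])])[:,:,::-1])
E
```

```text
clock: 9.45
eef_pos: [0.5031, 0.2015, 0.4268]
orientation: [-0.053, 0.983, 0.01, 0.175]
ft_force: [-0.5, 0.6, -3.1]
grip_width: 0.0555
```

View pics/l5.png

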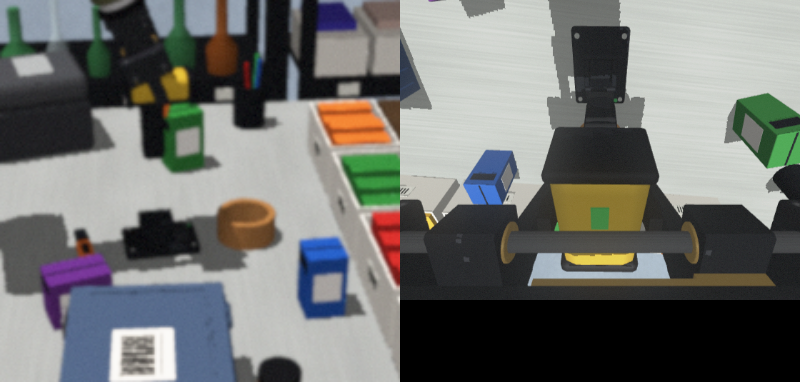

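Scanner is clear of the stand and square in the jaws. Working out the aiming pose now.

```bash
cat > a.py <<'E'
from g import *
L=np.array([.519,-.265,.132]);psi,pi_=-.47,np.radians(48)
f=np.array([np.cos(psi),np.sin(psi),0]);u=np.array([0,0,1]);b=np.cos(pi_)*f-np.sin(pi_)*u;zs=np.sin(pi_)*f+np.cos(pi_)*u
g=L-.208*b+.003*zs;T=tool(psi,.349-pi_);p=g-.147*T[:,2]
print(p,"foot",g-.123*zs,rel(T,p))
E
python3 a.py
```

```text
[ 0.45843678 -0.23423595  0.41837027] foot [ 0.31540455 -0.16158045  0.20627845] (array([  88.5, -428.4,  -24.3]), array([-0.0411,  0.8157,  0.5935]))
```

```bash
python3 -m jog '[[4,-21,-1,-0.002,0.04,0.03,40],[11,-51,-3,-0.005,0.1,0.07,40],[18,-90,-5,-0.008,0.17,0.12,40],[28,-135,-8,-0.013,0.26,0.19,40],[38,-182,-10,-0.018,0.35,0.25,40],[48,-230,-13,-0.022,0.44,0.32,40],[57,-278,-16,-0.027,0.53,0.385,40],[67,-324,-18,-0.031,0.617,0.45,40],[75,-363,-20,-0.035,0.69,0.5,40],[82,-395,-22,-0.038,0.75,0.55,40],[86,-417,-24,-0.04,0.79,0.58,40],[88,-428,-24,-0.041,0.816,0.594,40]]' 45
python3 -m jog '[[0,0,0,0,0,0,40],[0,0,0,0,0,0,40]]' 45; python3 a.py
```

```text
clock: 10.75
eef_pos: [0.4589, -0.2357, 0.4171]
orientation: [0.227, 0.943, 0.057, -0.237]
ft_force: [0.2, 0.4, -1.7]
grip_width: 0.0557
clock: 10.95
eef_pos: [0.459, -0.2351, 0.4166]
orientation: [0.227, 0.943, 0.057, -0.236]
ft_force: [-0.3, 0.9, -1.9]
grip_width: 0.0558
[ 0.45843678 -0.23423595  0.41837027] foot [ 0.31540455 -0.16158045  0.20627845] (array([ 1.6,  0.5, -1.1]), array([ 0.0013, -0.0027, -0.0019]))
```

```bash
cat > o.py <<'E'
from a import *
import pickle,sys
O=[]
for n,(x0,y0,x1,y1) in(("side",(150,130,350,380)),("scene",(60,90,260,340))):
    c=cam(n);save(c,f"pics/{n}{sys.argv[1]}.png");pickle.dump(c,open(f"{n}f.pkl","wb"))
    k=3 ; im=cv2.resize(c["color"][y0:y1,x0:x1],None,fx=2,fy=2.4)
    W=L-.15*b
    for q,col in((L,(255,0,0)),(W,(0,255,255)),(W-.108*b,(255,0,255)),(g-.123*zs,(0,255,0)),(g+.02*zs,(255,255,255))):
        a=proj(c,q)-[x0,y0];cv2.circle(im,(int(a[0]*2),int(a[1]*2.4)),3,col,-1)
    O.append(im)
cv2.imwrite(f"pics/o{sys.argv[1]}.png",np.hstack(O)[:,:,::-1])
E
python3 o.py 6
```

```text
[ 0.45843678 -0.23423595  0.41837027] foot [ 0.31540455 -0.16158045  0.20627845] (array([ 1.6,  0.5, -1.1]), array([ 0.0013, -0.0027, -0.0019]))
```

View pics/o6.png

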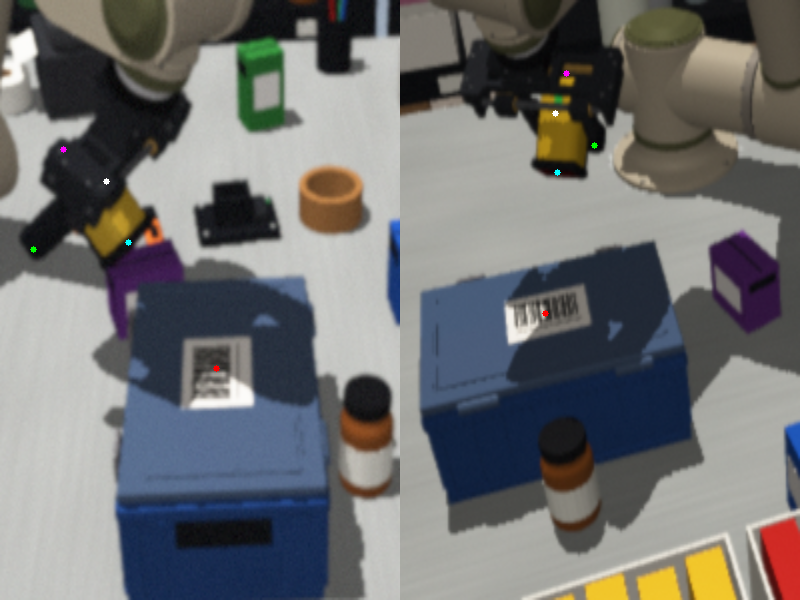

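Overlay matches in both views. The predicted window sits on the nose, about (128,242) side and (557,172) scene. The predicted foot is on the handle end, and the aim point is on the label's middle. The lid is flat, so nothing has slipped and I can hand in.

```bash
python3 -m jog '[[0,0,0,0,0,0,40],[0,0,0,0,0,0,40],[0,0,0,0,0,0,40]]' 45; python3 -c "
from bench import manip
s=manip.sense();print(abs(s['qd']).max(),s['grip_width']);print(manip.sign_off())"
```

```text
clock: 11.35
eef_pos: [0.4591, -0.2341, 0.4173]
orientation: [0.226, 0.943, 0.057, -0.236]
ft_force: [0.4, -1.2, -2.7]
grip_width: 0.0557
0.00455997145258894 0.055657329379803507
the job is handed in; nothing more can be done
None
```

I pressed the lid shut, drew the scanner out of its stand, and handed the job in at about 11.4 s with the scanner held on the label. Sign-off gives no verdict, so this rests on my own checks.

- **Lid:** I pressed the front edge until the force rose to about 36 N with no further travel. The fingertips were then at z = 0.132 m, the height of the shut lid, and the later pictures show it flat.
- **Scanner lift:** The head was gripped across its flat sides, 56 mm wide, at 45 N and lifted 150 mm straight up. A picture showed it clear of the stand.
- **Aim:** The beam is set at about 48° below level, with the window about 150 mm from the label's middle. By calculation, the handle foot is at about 0.21 m and the window at about 0.24 m.
- **Last checks:**
  - The computed window, handle foot and label points fell on the real ones in both fixed camera views.
  - The measured pose was about 2 mm from plan, and the largest joint speed was 0.005 rad/s.
  - Grip width stayed at 55.7 mm, and I saw no moved bystander.
- **Disagreement:** The two cameras placed the label's middle about 3 mm apart, inside the 25 mm allowance. No other checks failed or disagreed.

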